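# Seat the sensor canister on its pins, unscrew its cap and hold it

## Task

Set the sensor canister, the one standing on a rectangular backplate, onto the bench fixture so that the two pins come through the backplate's two holes and the plate lies flush on the block; the pins then keep it from turning. Then unscrew its tight cap anticlockwise until the threads let go, lift it straight off, and finish while still holding it level, directly above the open mouth with its lower rim one to three centimetres above the mouth. The canister must stay flush on its pins, and everything else on the bench stays where it is.

Things in the scene. Friction and masses are not known exactly. Their poses are not given: they have to be found in the camera images.
- plate_mid (a point): canister on a backplate, loose, about 0.5 kg: centre of the plate's underside, on the canister's axis; x along the plate, z up. Aluminium plate 150 x 72 x 6 mm with 10.4 mm through holes at x = +58 and -58 mm, y = 0 (a half turn fits too). Starts upright on the bench, any yaw, either side; can be carried by cap or body
- mouth (a point): centre of the canister's mouth, 81 mm above the plate's underside; axes as the plate's. Round grey body of 56 mm diameter up to 61 mm above the underside, then a neck of 49 mm (57 mm over its thread lugs) up to the mouth. A sprung rubber gasket on the rim pushes the screwed-on cap up with about 19 N
- cap_mid (a point): black 16-sided screw cap, loose, 70 g, 65 mm across flats, 24 mm high: its centre, half-way up; z up. Screwed on: 75.5 mm above the plate's underside, on the canister's axis, x along the plate's x. The lower rim is 12 mm below this point and, screwed on, 17.5 mm below the mouth
- cap_top (a point): centre of the cap's top, 12 mm above its centre. Three-lug thread: anticlockwise from above the cap climbs 1.8 mm and comes free at about 50 degrees, when the gasket lifts it to 2.5 mm; from 55 to 90 degrees it lifts straight off; past 95 it meets the next lugs. Clockwise is blocked. It takes about 0.3 N m: unbraced, the canister turns along
- seat (a point): fixture, steel block 180 x 92 x 12 mm fixed to the bench: centre of its top face, 12 mm above the bench; x along the line of its two pins, z up. Pins at x = +58 and -58 mm, y = 0, diameter 8 mm, 19 mm tall, the upper 7 mm tapering to 3 mm. The plate's underside rests on the top face when flush
- terminal: bystander: green four-way terminal block 34 x 16 x 18 mm; origin under its centre
- short_can: bystander: shorter closed canister on a round foot, 68 mm diameter, 69 mm high, without a backplate; origin under its centre
- driver: bystander: screwdriver 170 mm long lying on the bench
- adapter: bystander: black power adapter 55 x 105 x 32 mm; origin under its centre
- meter: bystander: hand-held multimeter 150 x 80 x 34 mm lying flat; origin under its centre
- tray: bystander: blue parts tray 120 x 160 x 35 mm; origin under its centre
- tape: bystander: cardboard tape core, ring of 84 mm outer diameter, 19 mm high; origin under its centre
Mind the look-alikes: they are no part of the job. What is shaped like the part that bears cap_mid but pink is not meant.

How it is judged:
On the way, in this order (a step that is already met when the one before it is completed fails the run):
1. the backplate lies flush on the fixture over both pins, with the cap still screwed on (z of plate_mid in the frame of seat between -0.002 and 0.002 m and horizontal distance between plate_mid and seat below 0.003 m and angle between plate_mid's own z axis and vertical below 0.03 rad and angle between the x axis of plate_mid and the x axis of seat, either way round below 0.06 rad and angle between the x axis of cap_mid and the x axis of plate_mid, either way round below 0.3 rad and z of cap_mid in the frame of plate_mid below 0.079 m), for 0.2 s.
2. the cap is turned free of its thread while the backplate stays flush on the pins (z of plate_mid in the frame of seat between -0.002 and 0.002 m and horizontal distance between plate_mid and seat below 0.003 m and angle between plate_mid's own z axis and vertical below 0.03 rad and angle between the x axis of plate_mid and the x axis of seat, either way round below 0.06 rad and angle between the x axis of cap_mid and the x axis of plate_mid, either way round above 0.75 rad and z of cap_mid in the frame of plate_mid below 0.1 m), for 0.05 s.
At the end, for the whole second after the job is handed in: Backplate flush on the fixture over both pins (2 mm in height, 3 mm sideways, 0.03 rad tilt); fingers hold the cap at rest, level within 0.15 rad, within 15 mm of the canister axis, its lower rim 3 to 45 mm above the mouth; neither cap nor fingers touch the canister (z of plate_mid in the frame of seat between -0.002 and 0.002 m and horizontal distance between plate_mid and seat below 0.003 m and angle between plate_mid's own z axis and vertical below 0.03 rad and angle between the x axis of plate_mid and the x axis of seat, either way round below 0.06 rad and z of cap_mid in the frame of mouth between 0.015 and 0.057 m and horizontal distance between cap_mid and mouth below 0.015 m and angle between cap_mid's own z axis and vertical below 0.15 rad and contact force between the fingers and cap above 1 N and contact force between cap and canister below 0.05 N and contact force between the fingers and canister below 0.5 N and linear speed of each of cap, canister below 0.02 m/s); the arm keeps its last pose, push and grip.
It fails at once if a bystander is shoved more than 30 mm (distance of any of short_can, driver, adapter, meter, tray, tape, terminal from where it was at the start of the episode above 0.03 m).
It fails at once if the canister is tipped over (angle between plate_mid's own z axis and vertical above 0.6 rad).
It also fails if it takes over 48 s, if anything falls off the work surface, if the arm or the gripper's body presses on something with over 40 N, if the wrist force passes 120 N, or if a joint passes its speed limit or range.

## Robot

A 6-joint arm with a two-finger parallel gripper is mounted at the origin on the work surface. World frame = base frame: x ahead of the robot, y to its left, z up, the work surface at z = 0. Lengths are in m, angles in rad, forces in N, time in s.
With the tool pointing down it reaches from about 0.35 to 0.975 m from the base axis. Payload 17.4 kg.
Tool frame: the origin (TCP) lies midway between the tips of the shut fingers; the grasp point (between the pads) lies env.pinch_z behind it (env.pinch_z is the distance from the TCP to the grasp point, in m); z points along the fingers, y is the direction in which the jaws open and shut (so a half turn about z gives the same grasp; the last joint's range is limited). The gripper opens to 85 mm and grips with 20 to 120 N. Pads are 22 mm wide; open, the fingers measure 114 mm over their backs; the gripper's body (76 mm by 85 mm) begins 54 mm behind the grasp point. The pads swing forward as they close: fully open they stand 13 mm farther back than shut.
Start: joints at [1.07, 0.116, 1.442, -0, 1.584, -0.038], TCP at [0.301, 0.604, 0.231] pointing down, gripper open.
Joint ranges: [-2.83, 2.83], [-0.83, 2.19], [0.07, 2.5], [-1.14, 4.28], [0.01, 3], [-2.97, 2.97]. Speed limits (rad/s): [1.89, 1.89, 2.22, 3.14, 3.14, 3.14].

## Interface

Orientations are given as a unit quaternion [w, x, y, z].
In Python, from cell import monitor, read_camera, camera_model, env gives the robot as it stands.
- The arm moves only by the tool apply_moves, never from a script. Its argument "plan" is one flat list of numbers, 7 for each row, row after row: the turn, a rotation vector about the tool's x, y, z in degrees, then the shift along the tool's x, y, z in mm, then the opening, from 0 (shut) to 1 (fully open). In form: [ax, ay, az, x, y, z, gripper, ax, ay, az, x, y, z, gripper, ...]. A call has 1 to 12 rows; each row is the pose to reach, as a shift and turn from the pose measured when the call began, along the tool's axes at that moment; what a row does not reach only later rows make up. A row lasts 1/10 s, in which the tool goes at most 50 mm and 8.59 degrees, less where a joint would pass 70% of its speed; a pose out of reach is approached as far as the arm can. A call with a gripper value outside its range is refused whole. The fingers move at their own pace and stop on an object; "squeeze" is the grip in N (left out, the last holds). Time passes only in rows, so rows that repeat a pose let the fingers close. It gives the time, the measured TCP pose, the force and the opening at its end, in the units of the state.
- monitor.state(): the state, without advancing time (a new reading comes with each control period).
- read_camera(name): name is "scene" or "side" or "wrist"; returns (picture, depth): 420x560x3 uint8, red, green, blue; 420x560 float32, m along the optical axis (not along the pixel's ray), 0 where there is no reading.
- camera_model(name): a dict with "camera_matrix" (3x3 intrinsics, pixels), "D" ([k1, k2, p1, p2, k3] as OpenCV has them; the pictures are not rectified), "origin" and "rotation" of the camera in the world. Camera axes: x right, y down, z forward; pixel columns grow to the right and rows downward; lengths in m; the calibration is good to about 2 mm. A picture is of the moment at which its call begins: read the wrist's pose just before it. camera_model takes no time and is no camera call; for the wrist camera it gives the pose at the moment of the call.
- env.hand_in(): hands the job in, once; it reports no verdict.
The state is a dict: "clock": time; "joint_positions": joint angles; "qd": joint speeds; "effort": joint torques, N m; "tcp_pos": TCP position; "orientation": TCP orientation; "force": force on the tool from outside, world axes, zero at the start; "ft_torque": the same for the moment, N m; "width": opening from 0.0 (shut) to 1.0 (fully open).
Only numpy, scipy, OpenCV 4.12 (cv2) and the standard library are available. Lean on these libraries where they do the work, as an engineer would, in place of code of your own. Each camera call takes 0.05 s, during which the arm holds its last target.

## Working session

There is one attempt and no reset: what is moved stays moved. The work goes in short steps, Python scripts to look and compute and a tool call to move; the robot and the scene stay as the last step left them, time stands still between calls to the robot, and variables do not carry over. Pictures are saved under pics/ and viewed, and the job is handed in when it is done.

Besides the shell and the picture viewer there is one more tool, called after "Call:" by a JSON object that holds its "name" and its "arguments", one argument or row to a line. apply_moves: Moves the arm, as the interface text tells. Its arguments: {"type":"object","properties":{"plan":{"type":"array","items":{"type":"number"}},"squeeze":{"type":"number"}},"required":["plan"]}

```bash
ls; mkdir -p pics
python3 - <<'E'
from cell import monitor, read_camera, camera_model, env
import cv2, numpy as np
print(monitor.state(), env.pinch_z)
for n in ["scene","side","wrist"]:
    m=camera_model(n); print(n,m)
    p,d=read_camera(n); cv2.imwrite(f"pics/{n}0.png",p[:,:,::-1]); np.savez(f"pics/{n}0.npz",p=p,d=d,K=m["camera_matrix"],D=m["D"],o=m["origin"],R=m["rotation"])
E
```

```text
pics
{'clock': 0.0, 'joint_positions': array([ 1.07018309e+00,  1.16494846e-01,  1.44231033e+00, -1.30490192e-05,
        1.58399085e+00, -3.78041940e-02]), 'qd': array([ 1.49525564e-03, -5.84898047e-04, -1.04289031e-03,  7.72067160e-04,
       -4.22106628e-04,  8.66804920e-05]), 'effort': array([ 2.50883022e-03, -7.32002020e+01, -6.32486773e+01, -2.82137296e-05,
        6.64568011e-03,  5.11057419e-05]), 'tcp_pos': array([0.30127887, 0.60380552, 0.23052821]), 'orientation': array([-1.53741766e-04,  2.29344870e-01,  9.73345041e-01, -5.81753470e-04]), 'force': array([0.30419784, 0.09969118, 0.78034539]), 'ft_torque': array([-0.00706597, -0.00692175,  0.00634406]), 'width': 0.9985869682000336} 0.0187
scene {'camera_matrix': array([[497.00844087,   0.        , 282.44231441],
       [  0.        , 497.00844087, 216.54432826],
       [  0.        ,   0.        ,   1.        ]]), 'D': array([-0.05590176,  0.        ,  0.        ,  0.        ,  0.        ]), 'origin': array([ 1.15084526, -0.85802504,  0.94259582]), 'rotation': array([-0.42044351,  0.86141452,  0.2552012 , -0.12674629])}
side {'camera_matrix': array([[397.34788953,   0.        , 284.13796113],
       [  0.        , 397.34788953, 208.43547082],
       [  0.        ,   0.        ,   1.        ]]), 'D': array([0.01001255, 0.        , 0.        , 0.        , 0.        ]), 'origin': array([ 0.01205686, -0.40417228,  0.81278733]), 'rotation': array([-0.33337606,  0.85198159, -0.3723375 ,  0.15605302])}
wrist {'camera_matrix': array([[327.36082149,   0.        , 284.34656948],
       [  0.        , 327.36082149, 210.30947159],
       [  0.        ,   0.        ,   1.        ]]), 'D': array([-0.07055701,  0.        ,  0.        ,  0.        ,  0.        ]), 'origin': array([0.23293192, 0.63805008, 0.37476741]), 'rotation': array([0.12883941, 0.84035111, 0.52054535, 0.07901239])}
```

View pics/scene0.png

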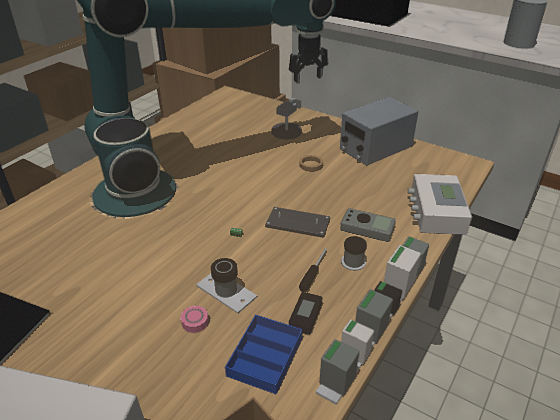

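View pics/side0.png

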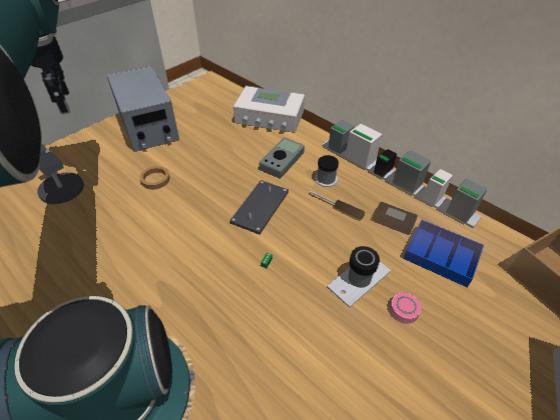

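View pics/wrist0.png

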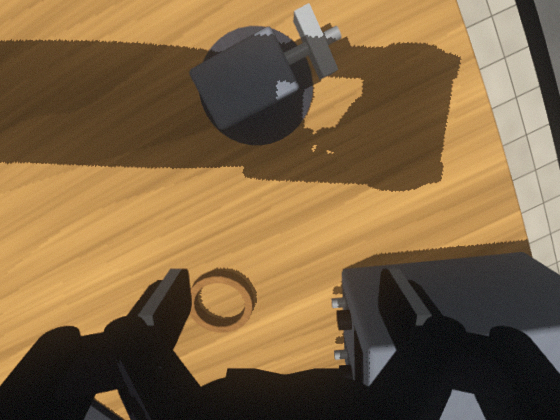

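The canister is at scene (225,275) and side (362,270). The fixture is at scene (298,221) and side (260,206). The pink decoy cap is at scene (194,318). I'll start with coarse positions from these two views.

```bash
cat > h.py <<'E'
import cv2, numpy as np
from scipy.spatial.transform import Rotation as Ro
def q2R(q): return Ro.from_quat([q[1],q[2],q[3],q[0]])
class V:
    def __init__(s,f):
        z=np.load(f); s.p=z['p'];s.d=z['d'];s.K=z['K'];s.D=z['D'];s.o=z['o'];s.R=q2R(z['R']).as_matrix()
    def ray(s,uv):
        u=cv2.undistortPoints(np.array(uv,float).reshape(-1,1,2),s.K,s.D).reshape(-1,2)
        return np.c_[u,np.ones(len(u))]@s.R.T
    def plane(s,uv,z):
        r=s.ray(uv); return s.o+r*((z-s.o[2])/r[:,2])[:,None]
    def cloud(s):
        v,u=np.nonzero(s.d>0); r=s.ray(np.c_[u,v]); return s.o+r*s.d[v,u][:,None],s.p[v,u],u,v
def grab(n,name):
    from cell import monitor, read_camera, camera_model
    m=camera_model(n); p,d=read_camera(n); cv2.imwrite(f"pics/{name}.png",p[:,:,::-1])
    np.savez(f"pics/{name}.npz",p=p,d=d,K=m["camera_matrix"],D=m["D"],o=m["origin"],R=m["rotation"])
    return V(f"pics/{name}.npz")
E
python3 - <<'E'
from h import *
s=V('pics/scene0.npz'); t=V('pics/side0.npz')
for n,v,L in [('scene',s,dict(fix=[298,221],cap=[224,264],term=[236,232],pink=[194,316],sc=[355,262])),('side',t,dict(fix=[260,206],cap=[364,257],term=[266,260],pink=[405,305],sc=[327,183]))]:
    for k,p in L.items():
        z={'fix':.012,'cap':.0875,'term':.018,'pink':.024,'sc':0}[k]
        print(n,k,v.plane(p,z)[0].round(4))
# depth cloud
for v in (s,t):
    P,c,u,w=v.cloud()
    for nm,xy in [('fix',(0.6,0)),]:
        pass
    m=(P[:,2]>.07)&(P[:,2]<.1)
    cp=v.plane([[224,264]] if v is s else [[364,257]],.0875)[0]
    m&=np.hypot(P[:,0]-cp[0],P[:,1]-cp[1])<.06
    print('cap',m.sum(),P[m].mean(0),P[m].max(0),P[m].min(0))
E
```

```text
scene fix [0.5463 0.1484 0.012 ]
scene cap [ 0.5309 -0.1807  0.0875]
scene term [ 0.4255 -0.      0.018 ]
scene pink [ 0.5374 -0.3128  0.024 ]
scene sc [0.7668 0.0916 0.    ]
side fix [0.5377 0.1472 0.012 ]
side cap [ 0.5363 -0.1869  0.0875]
side term [0.4146 0.0042 0.018 ]
side pink [ 0.5353 -0.3101  0.024 ]
side sc [0.7505 0.0767 0.    ]
cap 514 [ 0.54041165 -0.19452398  0.08558989] [ 0.56990568 -0.15507965  0.09328003] [ 0.50191262 -0.22369146  0.07013626]
cap 671 [ 0.53129995 -0.19147262  0.08636072] [ 0.56885817 -0.15694526  0.09233225] [ 0.50296638 -0.2218512   0.07008114]
```

Run:
```python
import cv2
a=cv2.imread('pics/scene0.png')[180:380,150:420]; cv2.imwrite('pics/sc_c.png',cv2.resize(a,(800,592),interpolation=cv2.INTER_CUBIC))
a=cv2.imread('pics/side0.png')[130:330,210:480]; cv2.imwrite('pics/sd_c.png',cv2.resize(a,(800,592),interpolation=cv2.INTER_CUBIC))
```

```text
(no output)
```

View pics/sc_c.png

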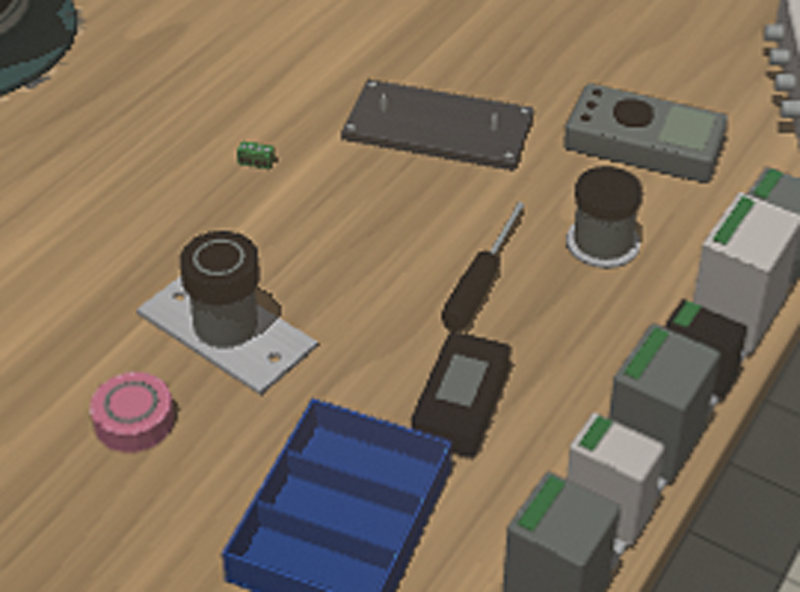

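View pics/sd_c.png

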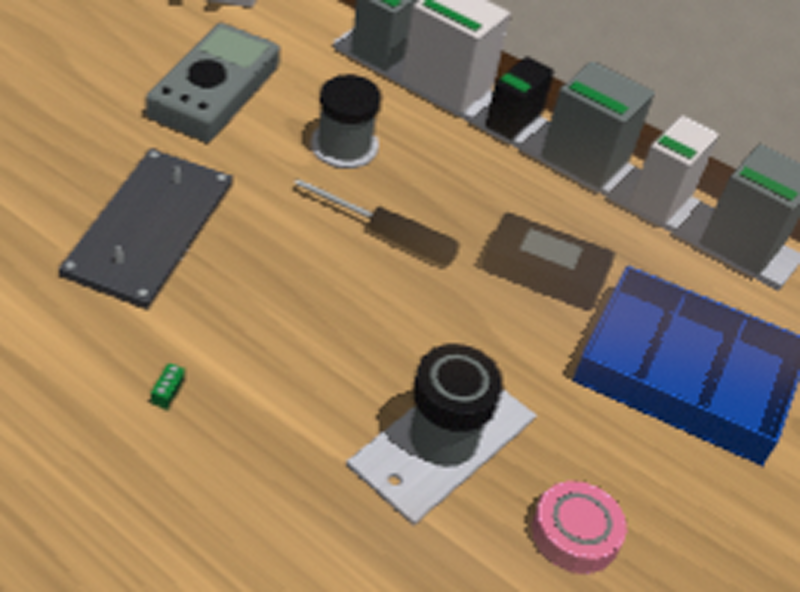

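Run:
```python
from h import *
s=V('pics/scene0.npz'); t=V('pics/side0.npz'); w=V('pics/wrist0.npz')
c=lambda x,y:[150+x/2.963,180+y/2.96]
d=lambda x,y:[210+x/2.963,130+y/2.96]
H=s.plane([c(180,296),c(274,357)],.006);print('holes',H,np.degrees(np.arctan2(*(H[1]-H[0])[1::-1])), H.mean(0))
print('hole side',t.plane([d(395,480)],.006))
for v,q in((s,[c(384,112),c(493,130)]),(t,[d(119,262),d(178,183)])):
    H=v.plane(q,.012);print('pins',H,np.degrees(np.arctan2(*(H[1]-H[0])[1::-1])), H.mean(0),np.linalg.norm(H[1]-H[0]))
R=q2R([-1.53741766e-04,  2.29344870e-01,  9.73345041e-01, -5.81753470e-04]).as_matrix()
print('cam in tool',R.T@(w.o-[0.30127887, 0.60380552, 0.23052821]));print(R.T@w.R); print(R)
```

```text
holes [[ 0.48067406 -0.18361095  0.006     ]
 [ 0.59470695 -0.19646641  0.006     ]] -6.4320604437674085 [ 0.53769051 -0.19003868  0.006     ]
hole side [[ 0.47805507 -0.18491475  0.006     ]]
pins [[0.49122447 0.131204   0.012     ]
 [0.59989147 0.16621338 0.012     ]] 17.85744855173021 [0.54555797 0.14870869 0.012     ] 0.11416730923165275
pins [[0.48648744 0.13366419 0.012     ]
 [0.59746168 0.16572882 0.012     ]] 16.115995009100047 [0.54197456 0.14969651 0.012     ] 0.11551373219791548
cam in tool [ 7.64506052e-02 -4.58524241e-05 -1.44236771e-01]
[[ 9.87634720e-04 -9.54305196e-01 -2.98832089e-01]
 [ 9.99999503e-01  9.82619790e-04  1.67033793e-04]
 [ 1.34237108e-04 -2.98832105e-01  9.54305692e-01]]
[[-8.94801814e-01  4.46463205e-01 -5.66131919e-04]
 [ 4.46463563e-01  8.94801184e-01 -1.06197394e-03]
 [ 3.24432232e-05 -1.20301348e-03 -9.99999276e-01]]
```

```bash
cat >> h.py <<'E'
def to(x,y,z,psi,st=None):
    "target TCP, tool down, tool-x heading psi deg -> rotvec deg, shift mm in the current tool frame"
    from cell import monitor
    st=st or monitor.state()
    R=q2R(st['orientation']).as_matrix(); p=np.array(st['tcp_pos'])
    a=np.radians(psi); T=np.array([[np.cos(a),np.sin(a),0],[np.sin(a),-np.cos(a),0],[0,0,-1]])
    r=Ro.from_matrix(R.T@T).as_rotvec(degrees=True); s=R.T@(np.array([x,y,z])-p)*1e3
    print('rot',r.round(2),'shift',s.round(2),'clock',round(st['clock'],2),'psi',np.degrees(np.arctan2(R[1,0],R[0,0])).round(2),'tcp',p.round(4))
E
python3 -c "
from h import *
to(.544,.149,.2,107);to(.544,.149,.10,107)"
```

```text
rot [-5.000e-02  2.000e-02  4.648e+01] shift [-420.23 -298.65   31.  ] clock 0.15 psi 153.48 tcp [0.3013 0.6039 0.2307]
rot [-5.000e-02  2.000e-02  4.648e+01] shift [-420.23 -298.57  131.  ] clock 0.15 psi 153.48 tcp [0.3013 0.6039 0.2307]
```

Call:
{"name": "apply_moves", "arguments": {
  "plan": [0,0,46.5,-420,-298.6,20,1,0,0,46.5,-420,-298.6,20,1,0,0,46.5,-420,-298.6,20,1,0,0,46.5,-420,-298.6,20,1,0,0,46.5,-420,-298.6,20,1,0,0,46.5,-420,-298.6,20,1,0,0,46.5,-420,-298.6,20,1,0,0,46.5,-420,-298.6,20,1,0,0,46.5,-420,-298.6,60,1,0,0,46.5,-420,-298.6,100,1,0,0,46.5,-420,-298.6,131,1,0,0,46.5,-420,-298.6,131,1]
}}

```text
clock: 1.35
tcp_pos: [0.5429, 0.1466, 0.0957]
orientation: [-0.001, 0.596, 0.803, -0.002]
force: [-0.5, 0.6, -0.5]
width: 1.0
```

```bash
python3 -c "
from h import *
to(.544,.149,.10,107); grab('wrist','w1')"
```

```text
rot [-0.29  0.03 -0.13] shift [ 1.95  1.7  -4.27] clock 1.35 psi 106.87 tcp [0.5429 0.1466 0.0957]
```

View pics/w1.png

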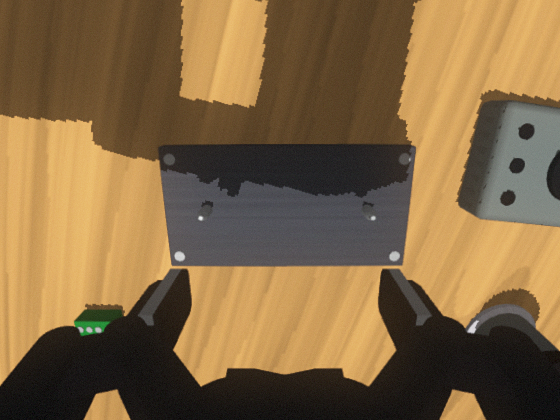

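```bash
python3 -c "
from h import *
to(.544,.149,.10,107); v=grab('wrist','w2')
from cell import monitor
print(monitor.state()['qd'].round(3),v.o)
a=v.p[130:280,150:430,::-1]; cv2.imwrite('pics/w2c.png',cv2.resize(np.clip(a.astype(float)*1.5,0,255).astype('uint8'),(800,428),interpolation=cv2.INTER_CUBIC))
P,c,u,w=v.cloud()
for r in (150,180,200,215,217,219,230,250): print(r,[ (k,round(P[(u==k)&(w==r)][0,2],4)) for k in (170,180,200,205,210,284,370,372,394)if((u==k)&(w==r)).any()])
"
```

```text
rot [-0.41  0.03 -0.13] shift [ 2.17  2.15 -6.04] clock 1.4 psi 106.87 tcp [0.5425 0.1463 0.094 ]
[ 0.035 -0.041 -0.058  0.009  0.045  0.024] [0.52136133 0.2198471  0.23807738]
150 [(170, np.float64(0.0141)), (180, np.float64(0.0133)), (200, np.float64(0.0137)), (205, np.float64(0.0138)), (210, np.float64(0.0139)), (284, np.float64(0.0133)), (370, np.float64(0.0132)), (372, np.float64(0.0139)), (394, np.float64(0.0133))]
180 [(170, np.float64(0.0125)), (180, np.float64(0.0128)), (200, np.float64(0.0143)), (205, np.float64(0.0134)), (210, np.float64(0.0128)), (284, np.float64(0.0139)), (370, np.float64(0.0143)), (372, np.float64(0.013)), (394, np.float64(0.0141))]
200 [(170, np.float64(0.0136)), (180, np.float64(0.015)), (200, np.float64(0.0143)), (205, np.float64(0.0136)), (210, np.float64(0.0129)), (284, np.float64(0.0135)), (370, np.float64(0.0126)), (372, np.float64(0.0132)), (394, np.float64(0.014))]
215 [(170, np.float64(0.0139)), (180, np.float64(0.0135)), (200, np.float64(0.0313)), (205, np.float64(0.0296)), (210, np.float64(0.0193)), (284, np.float64(0.0136)), (370, np.float6
[... 354 characters left out ...]
.float64(0.0141)), (200, np.float64(0.0327)), (205, np.float64(0.0298)), (210, np.float64(0.0132)), (284, np.float64(0.0135)), (370, np.float64(0.0308)), (372, np.float64(0.0323)), (394, np.float64(0.0138))]
230 [(170, np.float64(0.0144)), (180, np.float64(0.014)), (200, np.float64(0.0147)), (205, np.float64(0.0124)), (210, np.float64(0.0135)), (284, np.float64(0.0134)), (370, np.float64(0.0133)), (372, np.float64(0.0137)), (394, np.float64(0.0138))]
250 [(170, np.float64(0.0129)), (180, np.float64(0.014)), (200, np.float64(0.014)), (205, np.float64(0.0127)), (210, np.float64(0.0136)), (284, np.float64(0.0146)), (370, np.float64(0.0143)), (372, np.float64(0.0131)), (394, np.float64(0.0138))]
```

View pics/w2c.png

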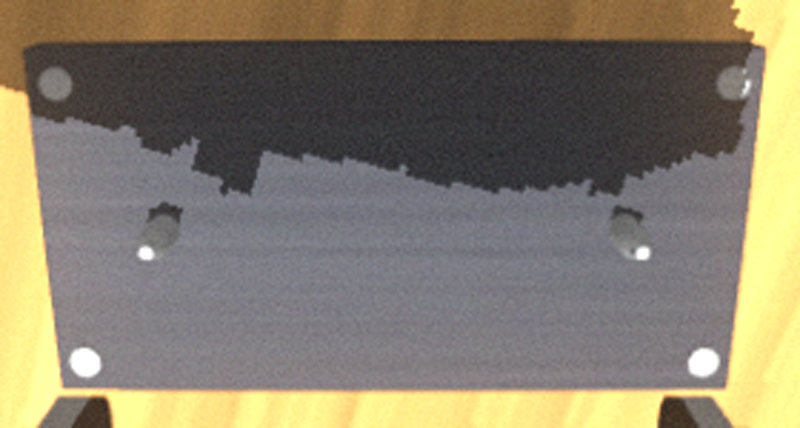

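Call:
{"name": "apply_moves", "arguments": {
  "plan": [0,0,0,2,2,-6,1,0,0,0,2,2,-6,1,0,0,0,2,2,-6,1,0,0,0,2,2,-6,1]
}}

```text
clock: 1.85
tcp_pos: [0.5442, 0.1507, 0.1037]
orientation: [-0.001, 0.595, 0.803, -0.002]
force: [-0.4, -0.9, 0.7]
width: 0.997
```

```bash
cat > pins.py <<'E'
from h import *
def centroids(v,pts,rad,thr=None):
    out=[]
    g=cv2.cvtColor(v.p,cv2.COLOR_RGB2GRAY).astype(float)
    for (x,y) in pts:
        x0,y0=int(x)-rad,int(y)-rad; a=g[y0:y0+2*rad+1,x0:x0+2*rad+1]; w=np.clip(a-(np.median(a)+ (a.max()-np.median(a))*.4),0,None)
        yy,xx=np.mgrid[y0:y0+2*rad+1,x0:x0+2*rad+1]; out.append([(xx*w).sum()/w.sum(),(yy*w).sum()/w.sum()])
    return np.array(out)
def show(n,H):
    d=H[1]-H[0]; print(n,H[:,:2].round(4).tolist(),'mid',H.mean(0).round(4),'yaw',np.degrees(np.arctan2(d[1],d[0])).round(2),'len',np.linalg.norm(d).round(4))
E
python3 -c "
from pins import *
to(.544,.149,.10,107); v=grab('wrist','w3')
from cell import monitor
print(monitor.state()['qd'].round(3),v.o)
a=v.p[130:280,150:430,::-1]; cv2.imwrite('pics/w3c.png',cv2.resize(np.clip(a.astype(float)*1.5,0,255).astype('uint8'),(800,428),interpolation=cv2.INTER_CUBIC))
"
```

```text
rot [-0.24  0.03 -0.07] shift [-1.55 -0.69  3.74] clock 1.85 psi 106.93 tcp [0.5442 0.1507 0.1037]
[-0.004  0.004  0.005 -0.001 -0.002  0.   ] [0.52258772 0.22409192 0.24782584]
```

View pics/w3c.png

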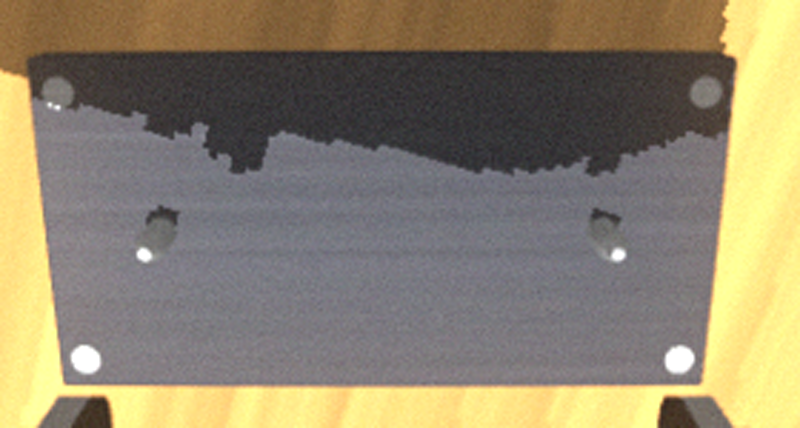

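```bash
python3 -c "
from pins import *
v=V('pics/w3.npz')
f=lambda L:[[150+x/2.857-.0,130+y/2.853] for x,y in L]
c=centroids(v,f([(145,254),(617,254)]),4); print(c); show('tips',v.plane(c,.031))
c=centroids(v,f([(86,359),(679,359)]),7); print(c); F=v.plane(c,.0125); show('front screws',F)
B=v.plane(f([(58,90),(706,92)]),.0125); show('back screws',B)
print('screw centre',(F.mean(0)+B.mean(0))/2)
P,c,u,w=v.cloud(); m=(P[:,2]<.02)&(P[:,2]>.005)&(np.abs(u-284)<60)&(w>165)&(w<255); print('depth top z',np.median(P[m,2]))
"
```

```text
[[199.9353562  218.85883905]
 [365.95864407 218.87525424]]
tips [[0.4864, 0.1351], [0.5981, 0.1694]] mid [0.5423 0.1523 0.031 ] yaw 17.08 len 0.1168
[[179.58716319 255.52100882]
 [387.26309474 255.608149  ]]
front screws [[0.4743, 0.0925], [0.6321, 0.141]] mid [0.5532 0.1167 0.0125] yaw 17.1 len 0.1651
back screws [[0.4528, 0.1643], [0.6106, 0.2121]] mid [0.5317 0.1882 0.0125] yaw 16.85 len 0.1649
screw centre [0.54246101 0.15244519 0.0125    ]
depth top z 0.013553842042738448
```

```bash
python3 -c "
from h import *
to(.537,-.19,.13,83.6)"
```

```text
rot [-0.26  0.08 23.32] shift [-323.78 -106.05  -25.96] clock 1.9 psi 106.92 tcp [0.5441 0.1506 0.1034]
```

Call:
{"name": "apply_moves", "arguments": {
  "plan": [0,0,10,-50,-16,-26,1,0,0,23.3,-323.8,-106,-30,1,0,0,23.3,-323.8,-106,-30,1,0,0,23.3,-323.8,-106,-30,1,0,0,23.3,-323.8,-106,-30,1,0,0,23.3,-323.8,-106,-30,1,0,0,23.3,-323.8,-106,-30,1,0,0,23.3,-323.8,-106,-26,1,0,0,23.3,-323.8,-106,-26,1,0,0,23.3,-323.8,-106,-26,1,0,0,23.3,-323.8,-106,-26,1]
}}

```text
clock: 3.0
tcp_pos: [0.5373, -0.1889, 0.1303]
orientation: [-0.001, 0.745, 0.667, -0.002]
force: [0.7, -0.1, 0.2]
width: 0.999
```

```bash
python3 -c "
from pins import *
from cell import monitor
to(.537,-.19,.13,83.6); v=grab('wrist','w4')
print(monitor.state()['qd'].round(3),v.o)
a=v.p[130:280,150:430,::-1]; cv2.imwrite('pics/w4c.png',cv2.resize(a,(800,428),interpolation=cv2.INTER_CUBIC))
"
```

```text
rot [-0.22  0.13  0.1 ] shift [-1.1  -0.17  0.31] clock 3.0 psi 83.7 tcp [ 0.5373 -0.1889  0.1303]
[-0.002  0.002 -0.001  0.001 -0.001 -0.003] [ 0.54636217 -0.11265181  0.27426516]
```

View pics/w4.png

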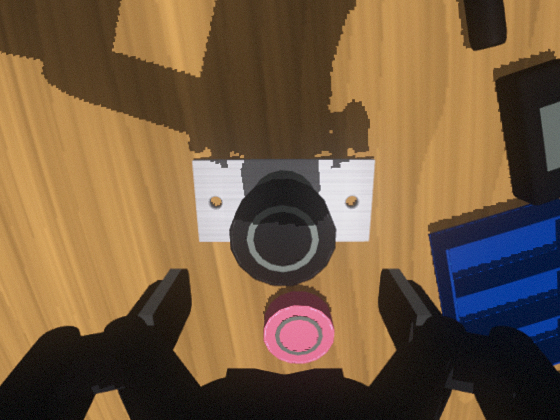

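View pics/w4c.png

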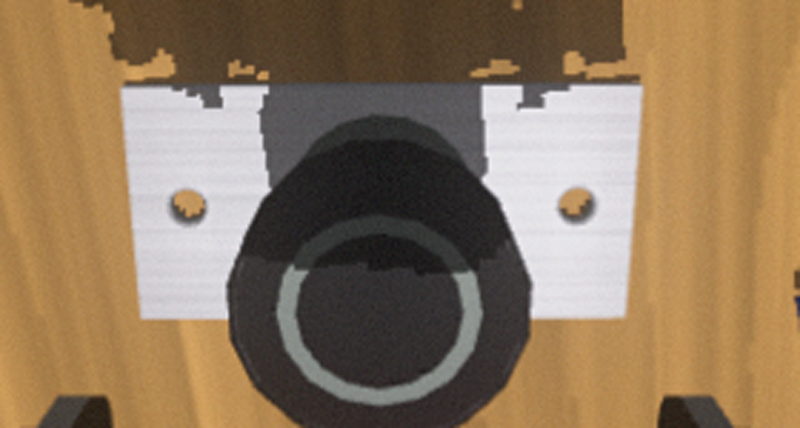

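```bash
python3 -c "
from pins import *
v=V('pics/w4.npz')
f=lambda L:[[150+x/2.857,130+y/2.853] for x,y in L]
# hole centres: bbox of non-white in window
hsv=cv2.cvtColor(v.p,cv2.COLOR_RGB2HSV)
plate=((hsv[...,1]<40)&(hsv[...,2]>120)).astype('uint8')
C=[]
for (x,y) in f([(187,205),(577,205)]):
    x,y=int(x),int(y); g=1-plate[y-11:y+12,x-11:x+12]; n,l,s,ce=cv2.connectedComponentsWithStats(g); k=1+np.argmax(s[1:,4]); print(s[k],ce[k]+[x-11,y-11])
    cn=[c for c in cv2.findContours((l==k).astype('uint8'),0,1)[0]][0]; e=cv2.fitEllipse(cn); print(e); C.append(np.array(e[0])+[x-11,y-11])
H=v.plane(C,.006); show('holes',H)
K=v.plane(f([(122,85),(641,84),(625,318),(141,319)]),.006); print(K.round(4)); print('corner mid',K.mean(0))
# ring
g=cv2.cvtColor(v.p,cv2.COLOR_RGB2GRAY)
a=cv2.resize(v.p[160:295,220:345,::-1],(750,600*135//135*1),interpolation=cv2.INTER_CUBIC)
cv2.imwrite('pics/capz.png',cv2.convertScaleAbs(a,alpha=2.2,beta=0))
P,c,u,w=v.cloud(); m=(abs(u-283)<25)&(abs(w-240)<20); print('cap top z',np.median(P[m,2]))
m=(P[:,2]>.083)&(P[:,2]<.095)&(w<300)&(w>150)&(u>220)&(u<345)
xy=P[m,:2].astype('float32'); print('cap top disc',cv2.minEnclosingCircle(xy), xy.mean(0))
"
```

```text
[  6   6  12  12 112] [215.5        201.83035714]
((11.500410079956055, 11.812578201293945), (10.675901412963867, 11.541614532470703), 126.13911437988281)
[  6   6  12  12 109] [351.28440367 201.30275229]
((11.29228687286377, 11.31350326538086), (10.700190544128418, 11.216133117675781), 35.82807159423828)
holes [[0.4781, -0.183], [0.5936, -0.195]] mid [ 0.5358 -0.189   0.006 ] yaw -5.94 len 0.1161
[[ 0.4653 -0.1452  0.006 ]
 [ 0.6144 -0.1612  0.006 ]
 [ 0.6074 -0.2339  0.006 ]
 [ 0.4572 -0.2181  0.006 ]]
corner mid [ 0.53609536 -0.18958462  0.006     ]
cap top z 0.08930885135217309
cap top disc ((0.5358423590660095, -0.18905013799667358), 0.03335656225681305) [ 0.53616625 -0.18707286]
```

View pics/capz.png

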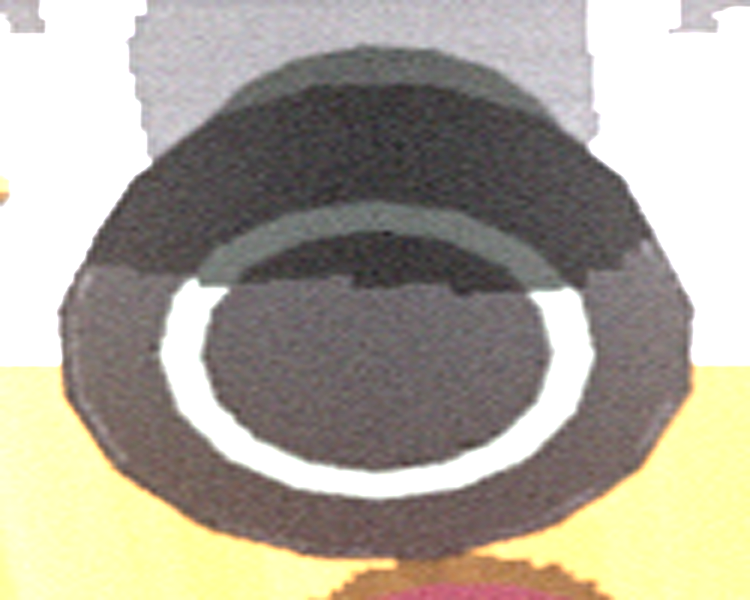

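```bash
python3 -c "
from h import *
to(.5359,-.1891,.052,84.0)"
```

```text
rot [-0.22  0.13 -0.29] shift [-0.12 -1.07 78.33] clock 3.05 psi 83.71 tcp [ 0.5373 -0.189   0.1303]
```

Call:
{"name": "apply_moves", "arguments": {
  "plan": [-0.2,0.1,-0.3,0,-1.1,30,1,-0.2,0.1,-0.3,0,-1.1,60,1,-0.2,0.1,-0.3,0,-1.1,78.3,1,-0.2,0.1,-0.3,0,-1.1,78.3,1,-0.2,0.1,-0.3,0,-1.1,78.3,1],
  "squeeze": 60
}}

```text
clock: 3.55
tcp_pos: [0.5362, -0.1885, 0.0528]
orientation: [0.0, 0.743, 0.669, -0.0]
force: [-0.4, -0.2, 0.3]
width: 1.004
```

```bash
python3 -c "
from h import *
to(.5359,-.1891,.052,84.0);grab('wrist','w5')"
```

```text
rot [-0.01  0.03  0.06] shift [-0.63 -0.27  0.77] clock 3.55 psi 84.06 tcp [ 0.5362 -0.1885  0.0528]
```

View pics/w5.png

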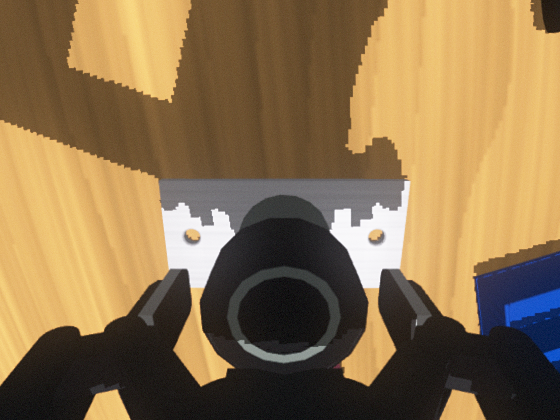

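The cap is centred between the open pads, at about u 284. Closing now.

Call:
{"name": "apply_moves", "arguments": {
  "plan": [0,0,0,-0.5,-0.3,0.5,0.5,0,0,0,-0.5,-0.3,0.5,0.5,0,0,0,-0.5,-0.3,0.5,0.5,0,0,0,-0.5,-0.3,0.5,0.5,0,0,0,-0.5,-0.3,0.5,0.5,0,0,0,-0.5,-0.3,0.5,0.5],
  "squeeze": 70
}}

```text
clock: 4.2
tcp_pos: [0.5368, -0.1894, 0.0548]
orientation: [0.002, 0.743, 0.669, 0.001]
force: [-4.4, 2.7, 9.6]
width: 0.747
```

```bash
python3 -c "
from h import *
from cell import monitor
s=monitor.state(); print(s['width'],s['force'])
to(.5359,-.1891,.15,84.0);grab('wrist','w6')"
```

```text
0.7471760146170678 [-4.36943995  2.67179122  9.58176629]
rot [0.17 0.08 0.05] shift [ 8.000e-02 -6.700e-01 -9.519e+01] clock 4.2 psi 84.05 tcp [ 0.5368 -0.1894  0.0548]
```

View pics/w6.png

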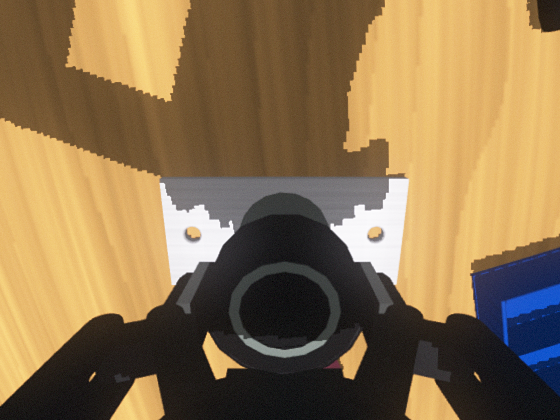

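Call:
{"name": "apply_moves", "arguments": {
  "plan": [0,0,0,0,0,-10,0.5,0,0,0,0,0,-30,0.5,0,0,0,0,0,-60,0.5,0,0,0,0,0,-85,0.5,0,0,0,0,0,-95,0.5,0,0,0,0,0,-95,0.5,0,0,0,0,0,-95,0.5,0,0,0,0,0,-95,0.5],
  "squeeze": 70
}}

```text
clock: 5.05
tcp_pos: [0.536, -0.189, 0.1482]
orientation: [0.001, 0.743, 0.669, 0.0]
force: [1.4, 0.3, -4.1]
width: 0.747
```

```bash
python3 -c "
from h import *
from cell import monitor
s=monitor.state(); print(s['width'],s['force'])
to(.5359,-.1891,.15,84.0);grab('wrist','w7')"
```

```text
0.7468368565675275 [ 1.40235449  0.3426816  -4.11836494]
rot [0.05 0.04 0.05] shift [-0.08 -0.07 -1.84] clock 5.05 psi 84.05 tcp [ 0.536  -0.189   0.1482]
```

View pics/w7.png

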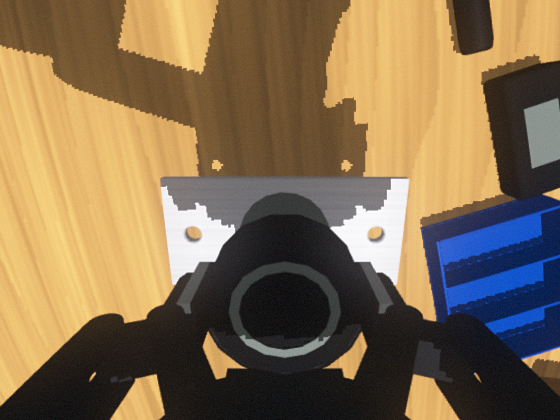

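```bash
cat >> pins.py <<'E'
def holes(v,pts,z,r=11):
    hsv=cv2.cvtColor(v.p,cv2.COLOR_RGB2HSV); plate=((hsv[...,1]<40)&(hsv[...,2]>120)).astype('uint8'); C=[]
    for x,y in pts:
        g=1-plate[y-r:y+r+1,x-r:x+r+1]; n,l,s,ce=cv2.connectedComponentsWithStats(g); k=l[r,r]
        cn=cv2.findContours((l==k).astype('uint8'),0,1)[0][0]; e=cv2.fitEllipse(cn); print(s[k],e); C.append(np.array(e[0])+[x-r,y-r])
    return v.plane(C,z)
E
python3 -c "
from pins import *
for n,z,t,psi in (('w7',.1482-.0548+.006,(.536,-.189),84.05),('w6',.006,(.5368,-.1894),84.05)):
    v=V(f'pics/{n}.npz')
    H=holes(v,[(193,233),(376,233)],z); show(n,H)
    m=H.mean(0)[:2]-t; a=np.radians(psi); print('mid in tool x,y mm', 1e3*(m@[np.cos(a),np.sin(a)]),1e3*(m@[np.sin(a),-np.cos(a)]))
    hsv=cv2.cvtColor(v.p,cv2.COLOR_RGB2HSV)
"
```

```text
[  4   4  15  15 166] ((11.021376609802246, 10.98198413848877), (13.008565902709961, 14.664380073547363), 126.40877532958984)
[  3   5  15  13 155] ((10.068451881408691, 10.947741508483887), (12.296858787536621, 14.570723533630371), 71.40476989746094)
w7 [[0.4785, -0.1823], [0.5935, -0.1942]] mid [ 0.536  -0.1882  0.0994] yaw -5.89 len 0.1156
mid in tool x,y mm 0.7538584012679471 -0.10783839604700146
[  3   5  16  14 168] ((10.714727401733398, 11.216839790344238), (13.015405654907227, 14.680948257446289), 109.9943618774414)
[  3   5  15  13 156] ((9.78846263885498, 11.032962799072266), (12.098823547363281, 14.760981559753418), 67.97981262207031)
w6 [[0.4792, -0.1828], [0.5943, -0.1947]] mid [ 0.5367 -0.1888  0.006 ] yaw -5.88 len 0.1157
mid in tool x,y mm 0.6299407151872511 -0.1330633854254717
```

```bash
python3 -c "
from h import *
to(.5427,.1517,.15,107.0)"
```

```text
rot [  0.05   0.05 -22.95] shift [339.6  -28.75  -1.95] clock 5.1 psi 84.05 tcp [ 0.5361 -0.1891  0.1483]
```

Call:
{"name": "apply_moves", "arguments": {
  "plan": [0,0,-1,15,-1.3,-2,0.5,0,0,-3,45,-3.8,-2,0.5,0,0,-5.5,80,-6.8,-2,0.5,0,0,-8,120,-10.2,-2,0.5,0,0,-11,160,-13.5,-2,0.5,0,0,-14,200,-17,-2,0.5,0,0,-17,240,-20.3,-2,0.5,0,0,-20,275,-23.3,-2,0.5,0,0,-22,310,-26.2,-2,0.5,0,0,-23,330,-28,-2,0.5,0,0,-23,339.6,-28.8,-2,0.5,0,0,-23,339.6,-28.8,-2,0.5],
  "squeeze": 70
}}

```text
clock: 6.3
tcp_pos: [0.5422, 0.1528, 0.1495]
orientation: [0.0, 0.594, 0.805, -0.0]
force: [0.5, 0.2, -4.7]
width: 0.745
```

```bash
python3 -c "
from h import *
to(.5427,.1517,.101,107.0)"
```

```text
rot [-0.01  0.05  0.13] shift [-1.16  0.14 48.55] clock 6.3 psi 107.13 tcp [0.5422 0.1528 0.1495]
```

Call:
{"name": "apply_moves", "arguments": {
  "plan": [0,0,0.1,-1.2,0.1,15,0.5,0,0,0.1,-1.2,0.1,35,0.5,0,0,0.1,-1.2,0.1,46,0.5,0,0,0.1,-1.2,0.1,48.5,0.5,0,0,0.1,-1.2,0.1,48.5,0.5,0,0,0.1,-1.2,0.1,48.5,0.5],
  "squeeze": 70
}}

```text
clock: 6.9
tcp_pos: [0.543, 0.1515, 0.1018]
orientation: [0.001, 0.595, 0.804, 0.0]
force: [0.3, -0.3, -4.7]
width: 0.745
```

```bash
python3 -c "
from h import *
to(.5427,.1517,.101,107.0); v=grab('wrist','w8');s=grab('scene','s8')
cv2.imwrite('pics/w8c.png',cv2.resize(v.p[130:280,150:430,::-1],(800,428),interpolation=cv2.INTER_CUBIC))
cv2.imwrite('pics/s8c.png',cv2.resize(s.p[170:270,240:380,::-1],(800,571),interpolation=cv2.INTER_CUBIC))"
```

```text
rot [0.04 0.06 0.01] shift [ 0.34 -0.26  0.78] clock 6.9 psi 107.01 tcp [0.543  0.1515 0.1018]
```

View pics/w8c.png

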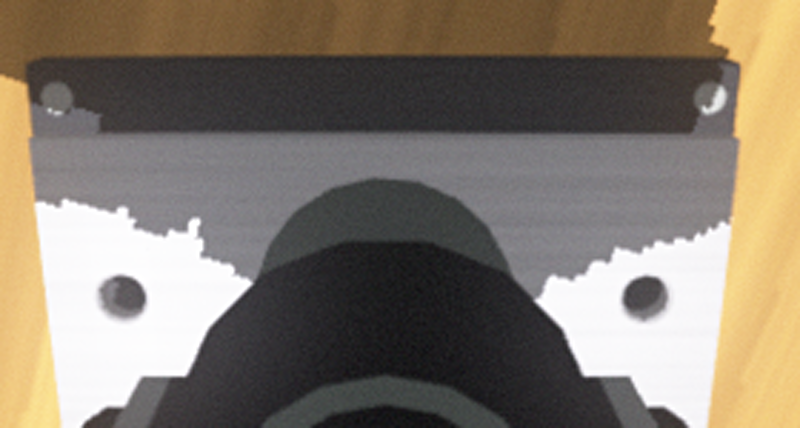

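View pics/s8c.png

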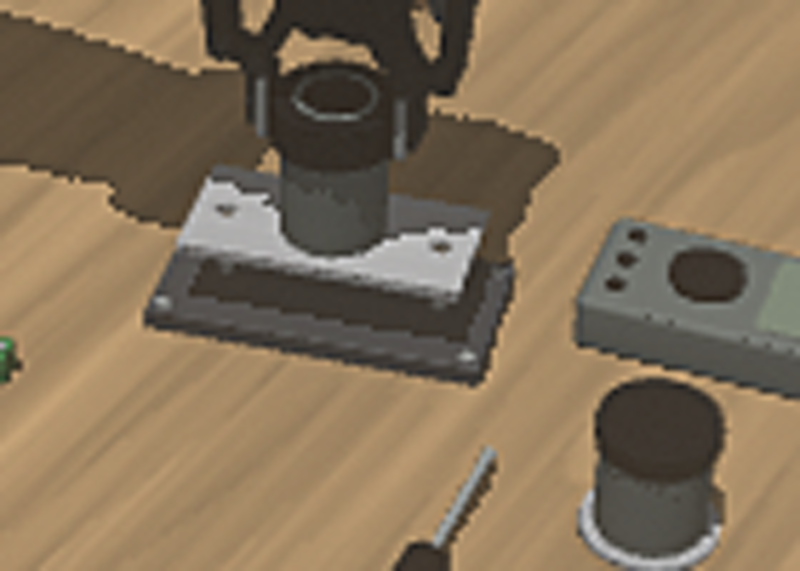

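```bash
python3 -c "
from pins import *
v=V('pics/w8.npz'); f=lambda L:[[150+x/2.857,130+y/2.853] for x,y in L]
show('holes',holes(v,[(193,234),(376,234)],.053))
show('back screws',v.plane(f([(57,97),(711,97)]),.0125))
"
```

```text
[  8   4  11  12 102] ((12.469474792480469, 9.675890922546387), (9.408724784851074, 12.283584594726562), 142.7668914794922)
[  3   4  14  13 133] ((9.824101448059082, 9.722884178161621), (10.729979515075684, 13.824244499206543), 59.359397888183594)
holes [[0.4882, 0.1357], [0.5977, 0.1693]] mid [0.543  0.1525 0.053 ] yaw 17.05 len 0.1145
back screws [[0.4528, 0.1638], [0.6109, 0.2123]] mid [0.5319 0.188  0.0125] yaw 17.06 len 0.1654
```

Call:
{"name": "apply_moves", "arguments": {
  "plan": [0,0,0,0.2,-0.3,6,0.5,0,0,0,0.2,-0.3,12,0.5,0,0,0,0.2,-0.3,16,0.5,0,0,0,0.2,-0.3,19,0.5,0,0,0,0.2,-0.3,22,0.5,0,0,0,0.2,-0.3,25,0.5,0,0,0,0.2,-0.3,28,0.5,0,0,0,0.2,-0.3,28,0.5,0,0,0,0.2,-0.3,28,0.5],
  "squeeze": 70
}}

```text
clock: 7.9
tcp_pos: [0.5428, 0.1517, 0.0739]
orientation: [0.001, 0.595, 0.804, 0.0]
force: [0.5, 0.7, -4.6]
width: 0.745
```

```bash
python3 -c "
from h import *
from cell import monitor
s=monitor.state(); print(s['force'],s['ft_torque'])
to(.5427,.1517,.0668,107.0); v=grab('wrist','w9');s=grab('scene','s9')
cv2.imwrite('pics/w9c.png',cv2.resize(v.p[130:280,150:430,::-1],(800,428),interpolation=cv2.INTER_CUBIC))
cv2.imwrite('pics/s9c.png',cv2.resize(s.p[170:270,240:380,::-1],(800,571),interpolation=cv2.INTER_CUBIC))"
```

```text
[ 0.48900591  0.71127243 -4.58880086] [ 0.01110748 -0.02347874  0.02600749]
rot [0.06 0.06 0.02] shift [ 0.01 -0.07  7.14] clock 7.9 psi 107.02 tcp [0.5428 0.1517 0.0739]
```

View pics/w9c.png

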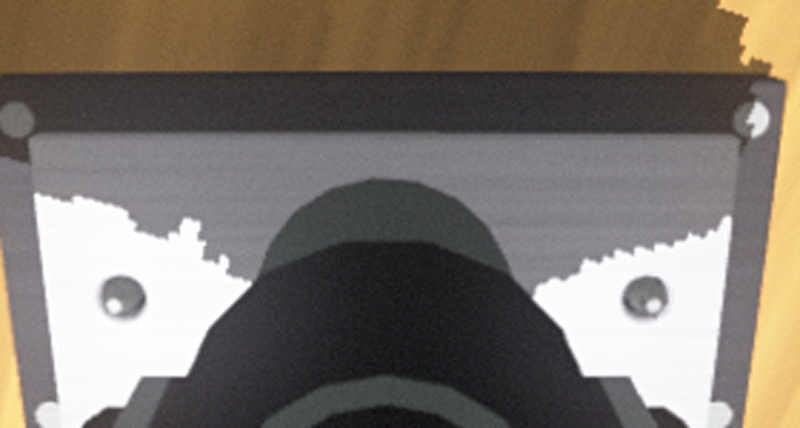

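View pics/s9c.png

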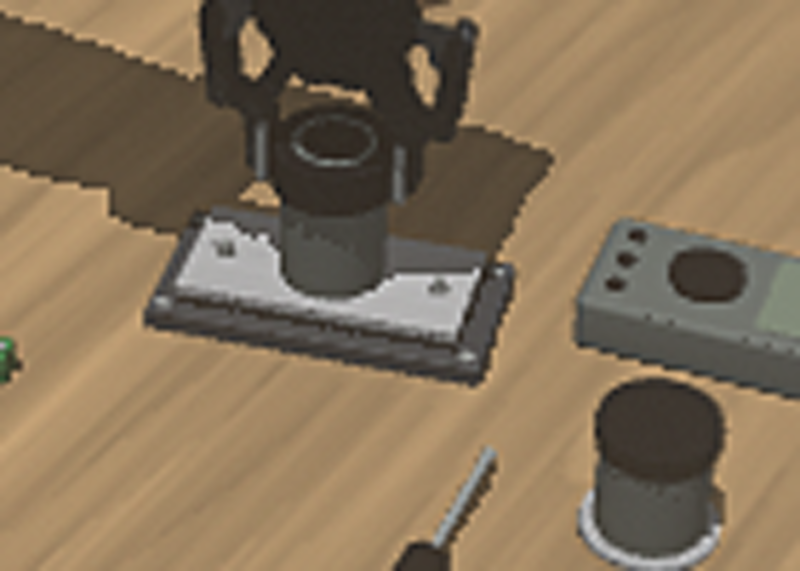

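Both pins are showing in the holes, at crop (115,305) and (652,304), with no contact force. I'll lower the rest of the way.

Call:
{"name": "apply_moves", "arguments": {
  "plan": [0,0,0,0,-0.1,3,0.5,0,0,0,0,-0.1,5,0.5,0,0,0,0,-0.1,6.5,0.5,0,0,0,0,-0.1,7.5,0.5,0,0,0,0,-0.1,7.5,0.5,0,0,0,0,-0.1,7.5,0.5],
  "squeeze": 70
}}

```text
clock: 8.6
tcp_pos: [0.5427, 0.1517, 0.067]
orientation: [0.001, 0.595, 0.804, 0.0]
force: [-5.1, -1.1, 3.5]
width: 0.75
```

```bash
python3 -c "
from h import *
from cell import monitor
s=monitor.state(); print(s['force'],s['ft_torque'],s['joint_positions'].round(3))
to(.5427,.1517,.0668,107.0); v=grab('wrist','w10');s=grab('scene','s10')
cv2.imwrite('pics/w10c.png',cv2.resize(v.p[130:280,150:430,::-1],(800,428),interpolation=cv2.INTER_CUBIC))
cv2.imwrite('pics/s10c.png',cv2.resize(s.p[170:270,240:380,::-1],(800,571),interpolation=cv2.INTER_CUBIC))"
```

```text
[-5.10320376 -1.09046762  3.45012806] [-0.15908778  0.94223108  0.00654332] [ 2.280e-01 -3.300e-02  1.867e+00 -1.000e-03  1.306e+00 -6.900e-02]
rot [0.08 0.06 0.03] shift [-0.03 -0.03  0.17] clock 8.6 psi 107.03 tcp [0.5427 0.1517 0.067 ]
```

View pics/w10c.png

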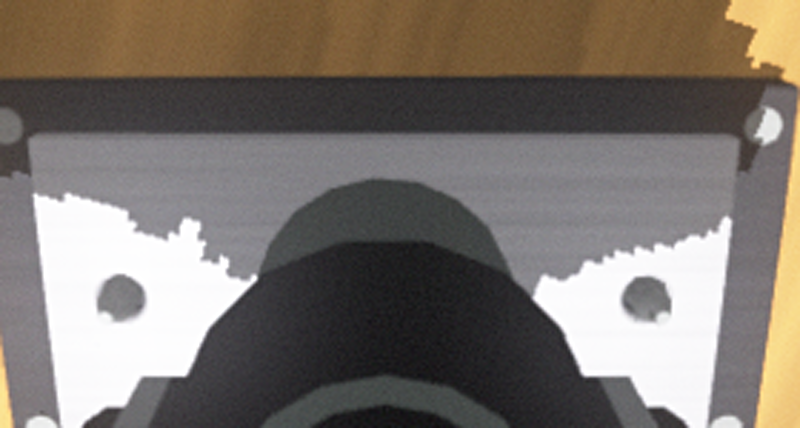

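View pics/s10c.png

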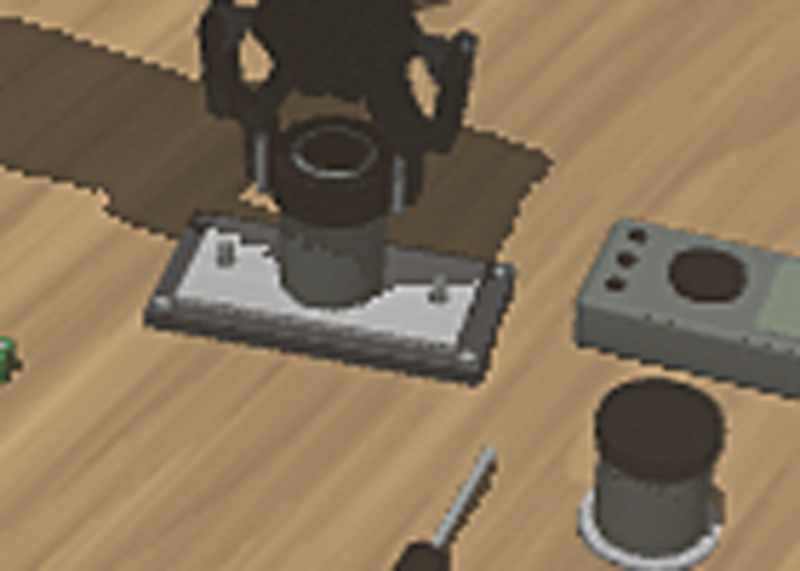

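Call:
{"name": "apply_moves", "arguments": {
  "plan": [0,0,0,0,-0.4,0.5,0.5,0,0,0,0,-0.4,1,0.5,0,0,0,0,-0.4,1,0.5,0,0,0,0,-0.4,1,0.5],
  "squeeze": 70
}}

```text
clock: 9.1
tcp_pos: [0.5428, 0.1517, 0.0669]
orientation: [0.001, 0.595, 0.804, 0.001]
force: [-4.6, 0.3, 8.7]
width: 0.745
```

```bash
python3 -c "
from pins import *
from cell import monitor
s=monitor.state(); print(s['force'],s['ft_torque'],s['width'])
to(.5427,.1517,.0668,107.0); v=grab('wrist','w11');s=grab('side','d11')
P,c,u,w=v.cloud(); g=v.p.mean(2)
f=lambda x,y:(int(150+x/2.857),int(130+y/2.853))
for nm,(a,b),(c2,d2) in (('left',(70,210),(100,270)),('right',(670,240),(715,300)),('back',(60,145),(250,175)),('back r',(520,145),(720,180)),('blk back',(100,85),(700,120)),('blk left',(0,190),(20,390)),('blk right',(755,190),(785,390))):
    x0,y0=f(a,b);x1,y1=f(c2,d2); m=(u>=x0)&(u<=x1)&(w>=y0)&(w<=y1); print(nm,np.median(P[m,2]).round(4),m.sum())
cv2.imwrite('pics/d11c.png',cv2.resize(s.p[150:260,200:330,::-1],(700,592),interpolation=cv2.INTER_CUBIC))"
```

```text
[-4.6061799   0.27425991  8.74426222] [-0.13008448  0.8180195   0.00124666] 0.7447884935331806
rot [0.15 0.06 0.03] shift [-0.03 -0.07  0.09] clock 9.1 psi 107.03 tcp [0.5428 0.1517 0.0669]
left 0.0196 263
right 0.0196 374
back 0.0195 800
back r 0.0195 988
blk back 0.0135 2939
blk left 0.0136 564
blk right 0.0128 775
```

View pics/d11c.png

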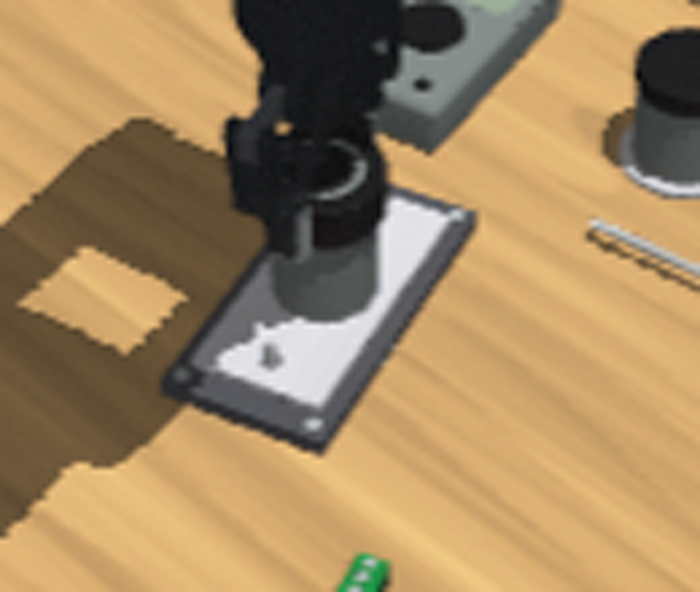

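The plate top reads 6.0 mm above the block on all sides, so it is flush, and a pin stands through each hole. Now I'll unscrew, rotating tool z negative, which is anticlockwise from above, with a slight downward bias that follows the thread's climb.

Call:
{"name": "apply_moves", "arguments": {
  "plan": [0,0,-4,0,0,0.8,0.5,0,0,-10,0,0,0.6,0.5,0,0,-16,0.1,0.1,0.3,0.5,0,0,-22,0.1,0.1,0.1,0.5,0,0,-28,0.1,0.1,-0.1,0.5,0,0,-34,0.2,0.2,-0.3,0.5,0,0,-34,0.2,0.2,-0.3,0.5],
  "squeeze": 80
}}

```text
clock: 9.9
tcp_pos: [0.5438, 0.152, 0.0682]
orientation: [0.002, 0.332, 0.943, 0.001]
force: [0.7, 0.5, 6.6]
width: 0.746
```

```bash
python3 -c "
from pins import *
from cell import monitor
s=monitor.state(); print(s['force'],s['ft_torque'],s['width'])
to(.5427,.1517,.0668,107.0); v=grab('wrist','w12')"
```

```text
[0.74838519 0.53497778 6.63672913] [-0.12647542  0.14065328  0.26496969] 0.7462526103072078
rot [ 0.25  0.17 34.25] shift [ 0.63 -0.92  1.38] clock 9.9 psi 141.25 tcp [0.5438 0.152  0.0682]
```

View pics/w12.png

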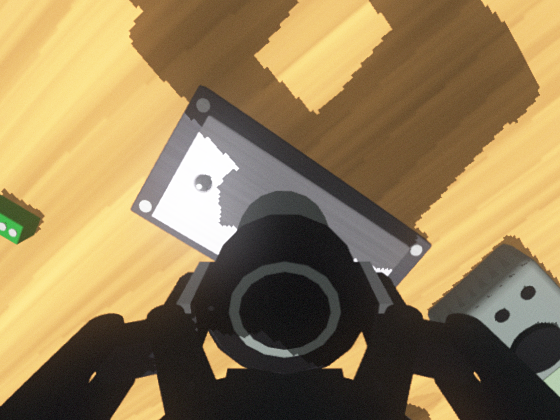

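Call:
{"name": "apply_moves", "arguments": {
  "plan": [0,0,-6,0,0,0.3,0.5,0,0,-12,0.1,0.1,0.1,0.5,0,0,-18,0.1,0.1,-0.2,0.5,0,0,-24,0.1,0.1,-0.5,0.5,0,0,-30,0.1,0.1,-0.8,0.5,0,0,-36,0.2,0.2,-0.9,0.5,0,0,-36,0.2,0.2,-0.9,0.5],
  "squeeze": 80
}}

```text
clock: 10.65
tcp_pos: [0.544, 0.1524, 0.0694]
orientation: [0.003, 0.024, 1.0, 0.0]
force: [-0.1, -0.7, 3.0]
width: 0.743
```

```bash
python3 -c "
from pins import *
from cell import monitor
s=monitor.state(); print(s['force'],s['ft_torque'],s['width'],s['joint_positions'].round(2))
to(.5427,.1517,.0668,107.0); v=grab('wrist','w13'); s=grab('scene','s13')
cv2.imwrite('pics/s13c.png',cv2.resize(s.p[170:270,240:380,::-1],(800,571),interpolation=cv2.INTER_CUBIC))"
```

```text
[-0.09593948 -0.67385306  2.97481945] [-0.08849082  0.1397816   0.06173364] 0.7426398788407896 [ 0.23 -0.03  1.87 -0.    1.31 -1.29]
rot [ 0.23  0.28 70.2 ] shift [ 1.28 -0.77  2.58] clock 10.65 psi 177.2 tcp [0.544  0.1524 0.0694]
```

View pics/w13.png

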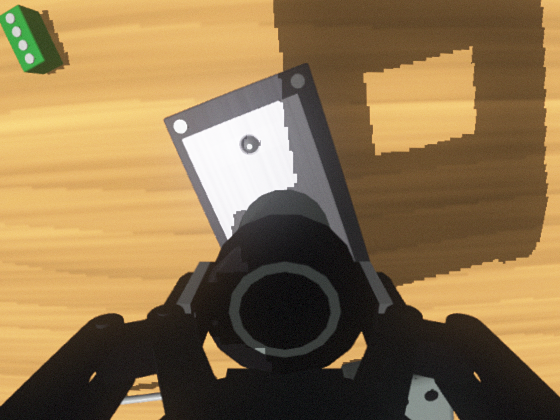

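View pics/s13c.png

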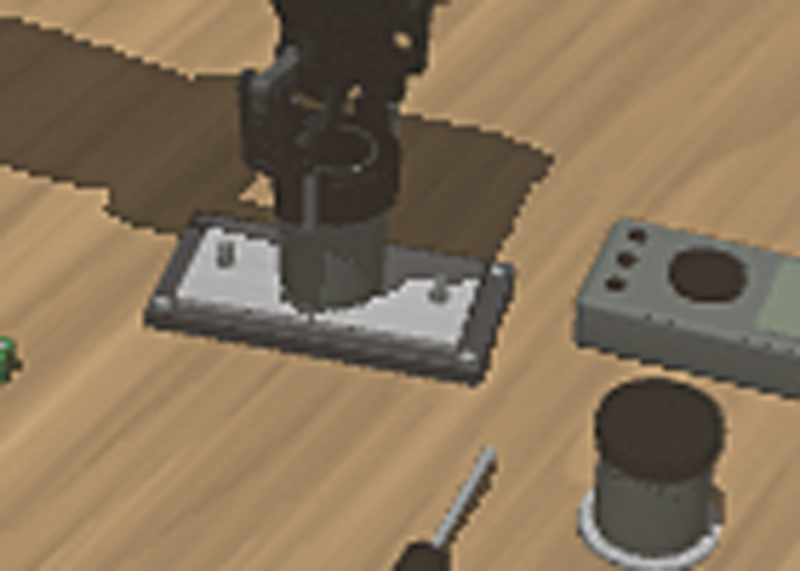

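The cap has turned 70° and climbed 2.5 mm, and the torque has dropped to 0.06 N m, so it is free. Lifting straight up.

Call:
{"name": "apply_moves", "arguments": {
  "plan": [0,0,0,0,0,-2,0.5,0,0,0,0,0,-5,0.5,0,0,0,0,0,-10,0.5,0,0,0,0,0,-15,0.5,0,0,0,0,0,-21,0.5,0,0,0,0,0,-27,0.5,0,0,0,0,0,-32,0.5,0,0,0,0,0,-35,0.5,0,0,0,0,0,-35,0.5,0,0,0,0,0,-35,0.5,0,0,0,0,0,-35,0.5],
  "squeeze": 80
}}

```text
clock: 11.85
tcp_pos: [0.5436, 0.1523, 0.1041]
orientation: [0.003, 0.027, 1.0, 0.0]
force: [0.1, 0.6, -0.3]
width: 0.743
```

```bash
python3 -c "
from pins import *
from cell import monitor
s=monitor.state(); print(s['force'],s['ft_torque'],s['width'],s['qd'].round(4))
to(.5427,.1517,.0668,107.0); v=grab('wrist','w14'); s=grab('scene','s14');d=grab('side','d14')
P,c,u,w=v.cloud()
for n,x0,x1,y0,y1 in (('plate far',215,235,140,180),('plate near',240,270,160,185),('blk R',328,338,130,200),('blk L',196,208,170,200)):
    m=(u>=x0)&(u<=x1)&(w>=y0)&(w<=y1); print(n,np.median(P[m,2]).round(4))
cv2.imwrite('pics/s14c.png',cv2.resize(s.p[150:270,230:390,::-1],(800,600),interpolation=cv2.INTER_CUBIC))
cv2.imwrite('pics/d14c.png',cv2.resize(d.p[150:260,200:330,::-1],(700,592),interpolation=cv2.INTER_CUBIC))"
```

```text
[ 0.07512119  0.64099768 -0.30509968] [ 0.01826419  0.0225697  -0.01456139] 0.7432309807254268 [-0.0011  0.0012  0.0004 -0.0012  0.0023  0.0001]
rot [ 0.21  0.26 69.92] shift [ 1.12 -0.68 37.25] clock 11.85 psi 176.92 tcp [0.5436 0.1523 0.1041]
plate far 0.0195
plate near 0.0195
blk R 0.0127
blk L 0.0016
```

View pics/w14.png

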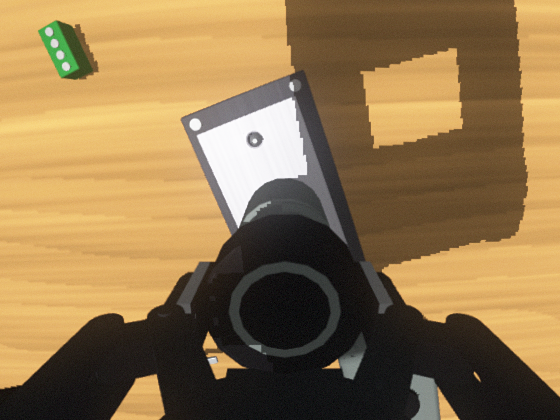

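View pics/s14c.png

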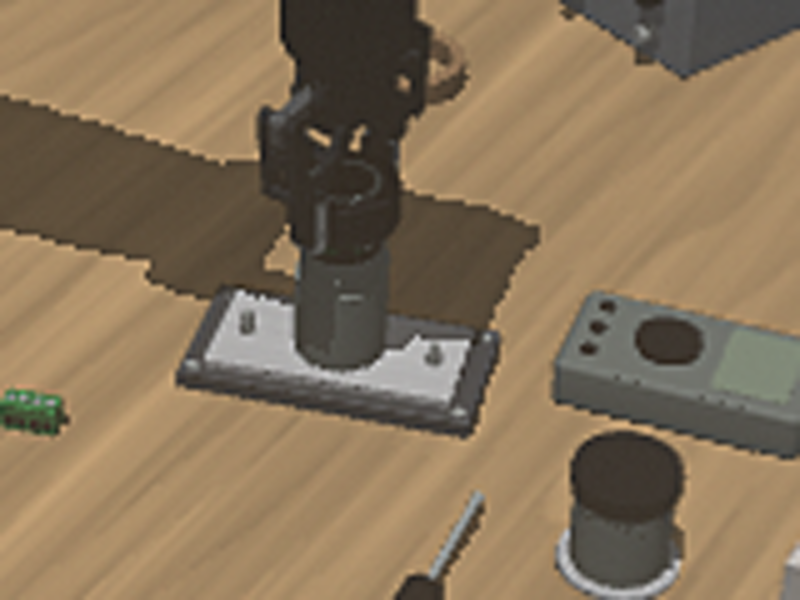

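View pics/d14c.png

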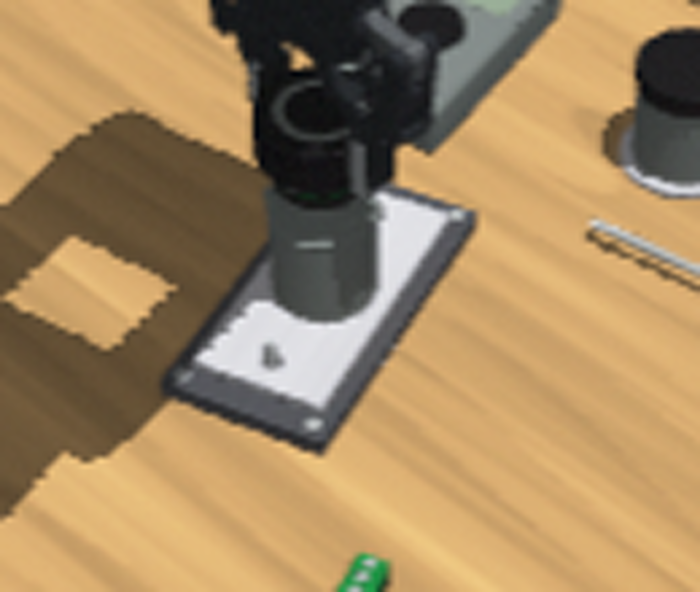

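```bash
python3 -c "
from cell import env,monitor
s=monitor.state(); print(s['clock'],s['force'],s['width']); print(env.hand_in())"
```

```text
12.0 [ 0.06243351  0.32625285 -0.8702988 ] 0.7436887225256562
the job is handed in; nothing more can be done
None
```

The canister is seated on the fixture with its cap unscrewed and held above the open mouth, and I handed the job in at 12.0 s. The hand-in reports no verdict, so the result is my own reading of the last checks.

I carried the canister by its cap, lowered it onto the pins, turned the cap 70° anticlockwise in the same grip and lifted it 34.7 mm straight up.

- **Seating:** before unscrewing, the plate's top read 6.0 mm above the block on all sides, with a pin through each hole. After the lift, the two plate patches I could still see read the same height as before.
- **Cap release:** the cap climbed about 2.5 mm, as expected for a free thread, and the turning torque fell from 0.26 to 0.06 N m.
- **Final hold:** the cap's lower rim is about 20 mm above the mouth, worked out from the tool's travel. The arm is at rest, tilted about 0.3°, and the force is near zero, so nothing should be touching the canister.
- **Bystanders:** the arm never came near them, and those visible in the last pictures look unmoved.

**Disagreements:**
- Wrist-camera depths read about 1.5 mm high throughout, so I compared heights relative to each other.
- The "block left" patch in the last depth check read 1.6 mm, against about 13 mm before. I think it fell on the bench beside the block; the right-hand patch agreed with the earlier readings.
- A side force of about 5 N appeared at seating and was gone by the first check during the unscrewing turn.

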